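Weigh a sample canister on a hand spring scale and sort it

TASK

Take the hand spring scale off its stand, hook the sample canister by its wire bail and lift it gently until it hangs just clear of the bench, by no more than 2 cm or so, and hold it still for a good second while you read its weight. Carrying it low on the hook, set it gently and fully home in the green nest if it weighs 600 g or more, or in the red nest if it weighs less, then unhook and hang the scale back on its stand as you found it. Handle the canister by the scale only, keep it upright, never pull the scale to its end stop, and leave the other things on the bench alone.

Things in the scene. Friction and masses are not known exactly. Their poses are not given: they have to be found in the camera images.
- stand: fixed scale stand: grey foot 110 x 120 x 12 mm, post, and on top a fork of two horizontal steel prongs pointing along its -y. Origin at table level, 22 mm from the post's axis towards the tips; z up. Prong tops 165 mm high, gap between prongs 24 mm (centred on x = 0), tips at y = -73 mm, turned up 5 mm; nothing is higher. Open at the tips and above
- stand_seat (a point): midway between the prongs, level with their tops, 40 mm along the stand's -y from its origin: the scale's origin is here when it hangs. To take the scale, lift it 8 mm or more, then slide it out along the stand's -y for 60 mm; hang it back the same way
- scale: hand spring scale, 185 g, hung upright in the fork, axes as the stand's (yaw within 0.05 rad). Origin: on its axis under its shoulder plate (44 x 34 x 5 mm in x, y, z). Above that a yellow rubber grip, 24 mm in x, 32 mm in y, 5 to 51 mm up: grasp it across x from above. Below, a blue body 14 mm in x, 30 mm in y, 80 mm long; its +x face has a red pointer and 11 white marks, 100 g apart, zero on top
- plunger (a joint): stretch of the scale in m: 0 unloaded, grows as the hook is pulled down; 196 N/m, so 1 mm for each 20 g (600 g = 0.030 m), tared for the hook; end stop at 0.050 m (1 kg)
- hook (a point): saddle, the inside bottom of the hook's bowl, on the scale's axis, 133.5 mm below its origin plus the stretch. 5 mm wire in the scale's y-z plane, 17 mm to each side, underside 5 mm below the saddle, tip on the -y side with its top 14 mm above it. A bail enters as the scale moves along its own -y, wire centre 21.5 mm above the saddle (4 mm free above and below) till over the saddle; then raise
- canister: closed steel sample canister with aluminium lid and paper band, diameter 60 mm (lid's rim 62 mm), 44 mm high, with a rigid arched wire bail on top; 400 to 800 g, hidden. Origin at the centre of its underside, z up. At the start it stands on the bench within yellow tape corners
- bail (a point): centre of the bail's wire at the top of its arch, 82 mm above the canister's underside, 38 mm above its lid. The wire is 6 mm thick and arches in the canister's x-z plane, 42 mm between its legs; the hook passes through along the canister's y, either way
- nest_green: fixed green plastic nest 90 x 90 x 16 mm, origin at the centre of its underside on the bench. A round pocket in its top centre, 63 mm wide with a 2 mm chamfer, 10 mm deep (floor 6 mm above the bench): for canisters of 600 g or more
- nest_red: fixed red nest, the same in shape: for canisters below 600 g
- jar: bystander: glass jar with black cap, diameter 48 mm, 75 mm high
- specimen: bystander: brown resin-mounted specimen, diameter 32 mm, 18 mm high
- lens_case: bystander: grey lens case with a yellow ring, diameter 40 mm, 50 mm high
Not all that is in view belongs to the job. Of the things that look like the scale, the larger one is meant. Of the things shaped like the nest_red, the red one is meant.

How it is judged (in metres and radians):
On the way:
1. the canister hangs free on the scale's hook, 4 to 25 mm clear of the bench, upright and still, for a second (height (world z) of canister between 0.004 and 0.025 m and contact force between canister and scale above 2 N and angle between canister's own z axis and vertical below 0.12 rad and contact force between canister and nest_green below 0.05 N and contact force between canister and nest_red below 0.05 N and linear speed of canister below 0.02 m/s and velocity of joint plunger between -0.015 and 0.015 m/s), for 1 s.
At the end, for the whole second after the job is handed in: Canister released, upright and fully down in the pocket (centre within 4 mm, underside under 8.5 mm above the bench, tilt under 0.06 rad) of the green nest from 600 g, the red below (580 to 620 g: either). Scale at rest, unloaded, hanging in its fork within 20 mm of the seat, tilt under 0.12 rad (((horizontal distance between canister and nest_green below 0.004 m and z of canister in the frame of nest_green below 0.0085 m and angle between canister's own z axis and vertical below 0.06 rad and contact force between canister and nest_green above 5.69 N) or (horizontal distance between canister and nest_red below 0.004 m and z of canister in the frame of nest_red below 0.0085 m and angle between canister's own z axis and vertical below 0.06 rad and contact force between canister and nest_red between 1 and 6.08 N)) and contact force between canister and scale below 0.05 N and linear speed of canister below 0.02 m/s and distance between scale and stand_seat below 0.02 m and angle between scale's own z axis and vertical below 0.12 rad and contact force between scale and stand above 0.5 N and linear speed of scale below 0.03 m/s and value of joint plunger below 0.004 m); the robot touches nothing.
It fails at once if the canister is banged, jerked or pressed: more than 15 N on it from what it touches (contact force between canister and anything else above 15 N).
It fails at once if the scale is pulled to its end stop (stretch over 48 mm) (value of joint plunger above 0.048 m).
It fails at once if the robot itself touches the canister (contact force between canister and the fingers above 0.5 N or contact force between canister and the arm above 0.5 N).
It fails at once if the canister is lifted more than 90 mm above the bench or tipped by more than 0.5 rad (height (world z) of canister above 0.09 m or angle between canister's own z axis and vertical above 0.5 rad).
It fails at once if a bystander is moved by more than 20 mm or knocked over (distance of any of jar, specimen, lens_case from where it was at the start of the episode above 0.02 m or angle between any of jar, specimen, lens_case's own z axis and vertical above 0.5 rad).
It also fails if it takes over 72 s, if anything falls off the work surface, if the arm or the gripper's body presses on something with over 40 N, if the wrist force passes 120 N, or if a joint passes its speed limit or range.

ROBOT

A 6-joint arm with a two-finger parallel gripper is mounted at the origin on the work surface. World frame = base frame: x ahead of the robot, y to its left, z up, the work surface at z = 0. Lengths are in mm, angles in degrees, forces in N, time in s.
With the tool pointing down it reaches from about 350 to 850 mm from the base axis. Payload 8.1 kg.
Tool frame: the origin (TCP) lies at the very end of the fingers, on their centre line; the grasp point (between the pads) lies r.tcp_to_grasp behind it (r.tcp_to_grasp is the distance from the TCP to the grasp point, in mm); z points along the fingers, y is the line along which they close (so a half turn about z gives the same grasp; the last joint's range is limited). The gripper opens to 85 mm and grips with 20 to 120 N. Pads are 22 mm wide; open, the fingers measure 114 mm over their backs; the gripper's body (76 mm by 85 mm) begins 54 mm behind the grasp point. The pads swing forward as they close: fully open they stand 13 mm farther back than shut.
Start: joints at [-78.461, 7.471, 85.268, -0, 87.261, -4.893], TCP at [169.751, -575.491, 231.292] pointing down, gripper open.
Joint ranges: [-169.43, 169.43], [-51.17, 129.36], [1.28, 143.12], [-76.62, 256.62], [0, 156.53], [-152.29, 152.29]. Speed limits (degrees/s): [136.94, 136.94, 159.86, 180, 180, 180].

INTERFACE

Orientations are given as [roll, pitch, yaw] about the fixed x, y, z axes, in that order (R = Rz(yaw) Ry(pitch) Rx(roll)).
In Python, from bench import r gives the robot as it stands.
- The arm moves only by the shell command python3 -m handwheel 'ROWS' [OPENING] [FORCE]. ROWS is JSON, a list of rows, each a list of 4 numbers: the shift along the tool's x, y, z in m, then the turn about the tool's z in degrees. A call has 1 to 10 rows; each row shifts and turns the commanded pose from where the row before left it, along the tool's axes as they then stand; what a row does not reach is not made up. A row lasts 1/10 s, in which the tool goes at most 50 mm and 8.59 degrees, less where a joint would pass 70% of its speed; a pose out of reach is approached as far as the arm can. A call is refused whole if a number of a shift passes 0.05 or a number of a turn 8.59, either way. A call with a gripper value outside its range is refused whole. OPENING is the finger opening in m, from 0 to 0.0854, set as the call begins (- or left out, the last holds). The fingers move at their own pace and stop on an object; FORCE is the grip in N (left out, the last holds). Time passes only in rows, so rows that do not move let the fingers close. It gives the time, the measured TCP pose, the force, the opening and the grip force at its end, in the units of the state.
- r.sense(): the state, without advancing time (a new reading comes with each control period).
- r.snapshot(name): name is "scene" or "side" or "wrist"; returns the picture (480x640x3 uint8, red, green, blue); there is no depth.
- r.camera_params(name): a dict with "fx", "fy", "cx", "cy" (pixels), "R" (3x3) and "t" (3): a world point X has camera coordinates R X + t; the wrist camera has in their place "mount" (4x4, takes a point from camera to tool coordinates, whose origin is the TCP and whose axes are the flange's). Camera axes: x right, y down, z forward; pixel columns grow to the right and rows downward; lengths in mm; the calibration is good to about 2 mm. A picture is of the moment at which its call begins: read the wrist's pose just before it. camera_params takes no time and is no camera call.
- r.hand_in(): hands the job in; it is judged then, once.
The state is a dict: "time": time; "joint_pos": joint angles; "qd": joint speeds; "joint_efforts": joint torques, N m; "tool_pos": TCP position; "tcp_rot": TCP orientation; "ft_force": force on the tool from outside, world axes, zero at the start; "wrist_torque": the same for the moment, N m; "finger_gap": finger opening in mm; "grip_force": force on a finger pad.
Only numpy, scipy, OpenCV 4.12 (cv2) and the standard library are available. Lean on these libraries where they do the work, as an engineer would, in place of code of your own. Each camera call takes 0.05 s, during which the arm holds its last target. There are 200 camera calls.

## Working session

There is one attempt and no reset: what is moved stays moved. The work goes in short steps, Python scripts to look and compute and a shell command to move; the robot and the scene stay as the last step left them, time stands still between calls to the robot, and variables do not carry over. Pictures are saved under pics/ and viewed, at most 10 in all, crops included, and the job is handed in when it is done.

```bash
mkdir -p pics; ls; python3 - <<'E'
from bench import r
import cv2,numpy as np
for n in("scene","side","wrist"):
    cv2.imwrite(f"pics/{n}0.png",r.snapshot(n)[:,:,::-1])
    p=r.camera_params(n);print(n,{k:np.round(v,3).tolist() for k,v in p.items()})
print(r.sense(),r.tcp_to_grasp)
E
```

```text
pics
scene {'fx': 441.65, 'fy': 441.65, 'cx': 315.399, 'cy': 240.682, 'R': [[-0.36, 0.933, -0.006], [0.68, 0.257, -0.687], [-0.639, -0.251, -0.727]], 't': [169.412, -304.099, 1239.642]}
side {'fx': 500.495, 'fy': 500.495, 'cx': 321.738, 'cy': 234.084, 'R': [[-0.875, -0.484, 0.002], [-0.267, 0.478, -0.837], [0.404, -0.733, -0.548]], 't': [500.328, 235.164, 879.772]}
wrist {'fx': 330.778, 'fy': 330.778, 'cx': 319.055, 'cy': 239.827, 'mount': [[0.0, -0.966, -0.258, 65.566], [1.0, 0.0, 0.0, -0.282], [-0.0, -0.258, 0.966, -142.021], [0.0, 0.0, 0.0, 1.0]]}
{'time': 0.15, 'joint_pos': array([-7.84605213e+01,  7.50820681e+00,  8.53145497e+01,  1.58543313e-03,
        8.72605554e+01, -4.89237747e+00]), 'qd': array([-0.00071461, -0.11777188, -0.15608276,  0.02480797, -0.07658498,
        0.03665644]), 'joint_efforts': array([-9.76040428e-05, -5.70065296e+01, -5.01154983e+01, -3.40315146e-04,
        9.60746926e-03, -1.55358845e-05]), 'tool_pos': array([ 169.67954724, -575.07485258,  230.45752627]), 'tcp_rot': array([-1.79917127e+02, -8.68293896e-03,  1.64317729e+01]), 'ft_force': array([ 0.82001427,  0.55530956, -0.22171278]), 'wrist_torque': array([0.01865191, 0.03324083, 0.00301162]), 'grip_force': 0.0, 'finger_gap': 85.6126549532619} 18.700000000000003
```

View pics/scene0.png

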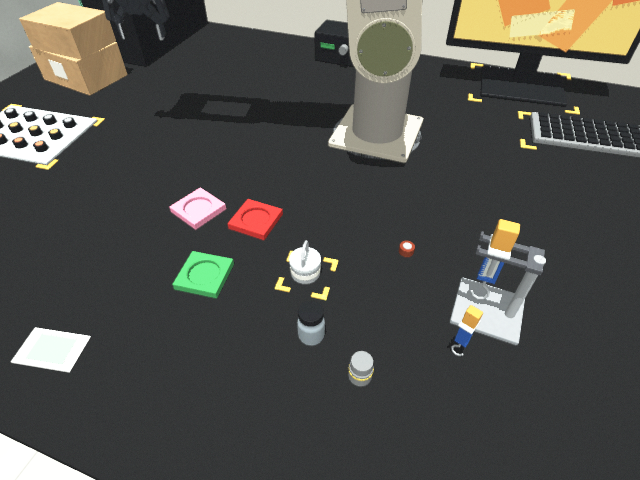

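View pics/side0.png

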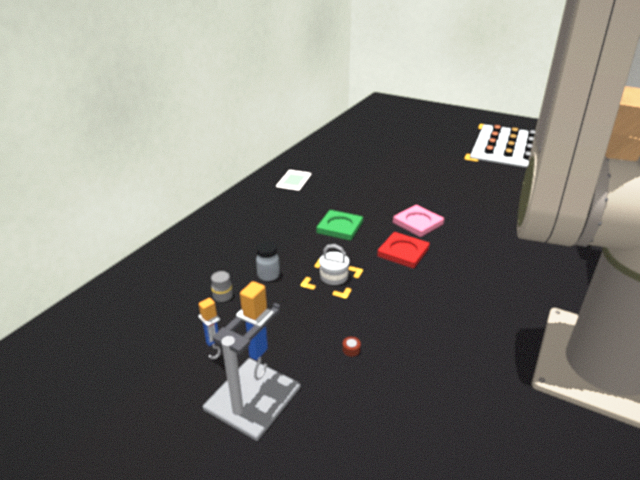

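Scene (first picture): the scale candidates are the yellow grip in the fork at (505,238) and a smaller one at (468,330), and the nests are red (256,219), pink (198,208) and green (204,274). I take the scale in the fork, because it is larger and hangs there, and the truly red nest. The canister is at (305,265), the jar at (311,325), the lens case at (361,368) and the specimen at (407,248). In the side view the fork is at (250,310) and the canister at (334,268). Next I'll confirm with an enlarged crop and take rough positions.

```bash
cat > h.py <<'E'
from bench import r
import cv2,numpy as np
def cam(n,s=None):
    p=r.camera_params(n);K=np.array([[p["fx"],0,p["cx"]],[0,p["fy"],p["cy"]],[0,0,1]])
    if n!="wrist": return K,np.array(p["R"]),np.array(p["t"])
    from scipy.spatial.transform import Rotation as Ro
    s=s or r.sense();T=np.eye(4);T[:3,:3]=Ro.from_euler('xyz',s["tcp_rot"],degrees=True).as_matrix();T[:3,3]=s["tool_pos"]
    W=np.linalg.inv(T@np.array(p["mount"]));return K,W[:3,:3],W[:3,3]
def ray(c,uv):
    K,R,t=c;d=R.T@np.linalg.inv(K)@np.array([uv[0],uv[1],1.]);return -R.T@t,d/np.linalg.norm(d)
def plane(c,uv,z):
    o,d=ray(c,uv);return o+d*(z-o[2])/d[2]
def tri(c1,u1,c2,u2):
    P=[c[0]@np.c_[c[1],c[2]] for c in(c1,c2)]
    X=cv2.triangulatePoints(P[0],P[1],np.float64(u1).reshape(2,1),np.float64(u2).reshape(2,1)).ravel();return X[:3]/X[3]
def proj(c,X):
    v=c[0]@(c[1]@np.float64(X)+c[2]);return v[:2]/v[2]
def blobs(img,lo,hi,amin=60):
    """HSV mask blobs: (area, centroid, contour)"""
    m=cv2.inRange(cv2.cvtColor(img,cv2.COLOR_RGB2HSV),lo,hi)
    n,l,s,c=cv2.connectedComponentsWithStats(m)
    return [(int(s[i,4]),c[i].round(1),cv2.findContours((l==i).astype(np.uint8),cv2.RETR_EXTERNAL,cv2.CHAIN_APPROX_NONE)[0][0]) for i in range(1,n) if s[i,4]>=amin]
E
python3 - <<'E'
from h import *
np.set_printoptions(precision=1,suppress=True)
I={n:cv2.imread(f"pics/{n}0.png")[:,:,::-1].copy() for n in("scene","side")}
C={n:cam(n) for n in I}
a=I["scene"][190:370,420:580];b=I["side"][250:450,160:320]
c=np.hstack([cv2.resize(a,(400,450),interpolation=2),cv2.resize(b,(400,450),interpolation=2)]) if 0 else np.hstack([cv2.resize(a,(400,450),interpolation=2),cv2.resize(b,(360,450),interpolation=2)])
cv2.imwrite("pics/crop1.png",c[:,:,::-1])
for n in I:
    for nm,lo,hi in(("yel",(12,120,120),(30,255,255)),("green",(50,120,60),(75,255,255)),("red",(0,190,120),(5,255,255)),("blue",(100,150,60),(125,255,255))):
        for A,ce,ct in blobs(I[n],lo,hi,40):
            box=cv2.approxPolyDP(cv2.convexHull(ct),3,True)[:,0].tolist()
            if A<4000: print(n,nm,A,ce,box,plane(C[n],ce,12)[:2])
print("can",plane(C["scene"],(305,265),35),plane(C["side"],(334,268),25), tri(C["scene"],(305.5,242),C["side"],(334,246)))
E
```

```text
scene yel 43 [473.7  98.4] [[468, 94], [481, 101], [469, 100]] [-264.2  232. ]
scene yel 49 [572.3 110.8] [[579, 114], [565, 110], [576, 106]] [-291.2  509.8]
scene yel 53 [527.4 145.3] [[520, 139], [536, 149], [521, 147]] [-63.  396.9]
scene yel 58 [ 46.2 164.7] [[57, 159], [48, 169], [35, 166]] [ 455.3 -741.7]
scene yel 683 [505.1 235. ] [[499, 219], [519, 224], [509, 251], [491, 246]] [301.6 369.9]
scene yel 40 [329. 263.] [[334, 271], [323, 261], [324, 257], [331, 259]] [509.2  44.3]
scene yel 58 [281.8 285.5] [[279, 277], [284, 278], [289, 291], [275, 289]] [595.5 -21.7]
scene yel 59 [320.4 294.1] [[329, 287], [325, 300], [311, 296], [312, 292]] [588.2  55.4]
scene yel 279 [471.7 316.5] [[470, 306], [482, 313], [473, 328], [462, 321]] [537.4 330.7]
scene green 72 [327.4  45.6] [[334, 45], [333, 49], [321, 47], [321, 42]] [-466.4 -314.4]
scene green 1917 [203.3 274. ] [[192, 251], [232, 259], [216, 297], [174, 288], [172, 284]] [ 624.7 -179.2]
scene blue 146 [492.1 274.8] [[503, 263], [494, 283], [477, 278]] [423.9 355.3]
scene blue 195 [462.5 337.3] [[459, 328], [471, 335], [465
[... 419 characters left out ...]
de yel 137 [342.2 292.9] [[351, 289], [346, 298], [332, 294], [334, 290]] [492.2  56.8]
side yel 302 [207.2 308. ] [[210, 297], [216, 314], [205, 319], [198, 303]] [704.7 228. ]
side green 976 [339.4 224.2] [[362, 216], [350, 239], [317, 232], [316, 226], [330, 209]] [ 619.1 -177.2]
side red 168 [403.3 243. ] [[418, 250], [391, 248], [389, 243], [408, 237]] [ 448.8 -176.3]
side red 239 [402.2 256.8] [[428, 244], [412, 266], [379, 255], [380, 248]] [ 430.7 -122.7]
side blue 47 [206.3 335.5] [[203, 325], [210, 345]] [656.7 288.2]
side blue 377 [258.  344.5] [[265, 328], [266, 348], [255, 359], [249, 355], [250, 342]] [559.9 260.4]
can [549.2   8.6  35. ] [538.6   5.3  25. ] [537.4   7.2  85.6]
```

View pics/crop1.png

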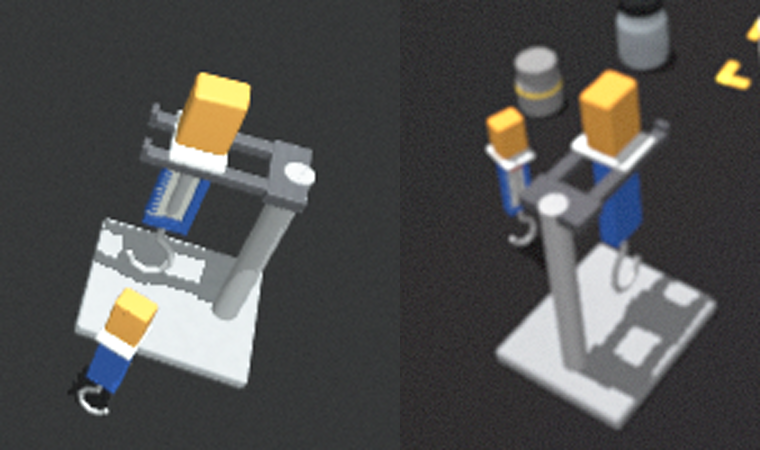

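Crop: the left panel shows the large scale hanging in the fork with the small decoy beside the foot, so the large one is confirmed. Grip top face ≈ scene (509,225) / side (253,288); post cap ≈ scene (540,259) / side (228,340); near prong tip at scene (479,249).

```bash
python3 - <<'E'
from h import *
np.set_printoptions(precision=1,suppress=True)
C={n:cam(n) for n in("scene","side")}
T=lambda a,b:tri(C["scene"],a,C["side"],b)
print("grip top",T((508.8,224.8),(253.3,288.2)),plane(C["scene"],(508.8,224.8),216))
print("post cap",T((540,259.5),(228,340)),plane(C["scene"],(540,259.5),165),plane(C["side"],(228,340),165))
t1=plane(C["scene"],(482,234),167);t2=plane(C["scene"],(479,249),167);print("tips",t1,t2,(t1+t2)/2)
print("side tip",plane(C["side"],(275.6,307),167))
f=[(463,279),(524,295),(518,342),(451,322)]
print("foot",[plane(C["scene"],p,12)[:2] for p in f])
print("decoy grip",T((471.7,316.5),(207.2,308)))
print("jar",plane(C["scene"],(311,316),75),"lens",plane(C["scene"],(361,358),50),"spec",plane(C["scene"],(407,246),18),"red",plane(C["scene"],(256,218),14))
E
```

```text
grip top [503.  331.1 216.1] [504.1 331.9 216. ]
post cap [507.  393.5 165.2] [508.3 394.6 165. ] [506.6 392.  165. ]
tips [485.3 302.6 167. ] [521.4 302.  167. ] [503.3 302.3 167. ]
side tip [485.  302.9 167. ]
foot [array([454.9, 303.3]), array([453.1, 416.6]), array([562.3, 412.7]), array([562.6, 297.5])]
decoy grip [617.  314.8 116.6]
jar [679.3  73.   75. ] lens [709.6 170.5  50. ] spec [413.1 181.6  18. ] red [ 444.7 -151.8   14. ]
```

```bash
python3 -m handwheel '[[0,0,-0.011,-8.18],[0,0,-0.011,-8.18],[0,0,-0.011,-8.18],[0,0,-0.011,-8.18],[0,0,-0.011,-8.18],[0,0,-0.011,-8.18],[0,0,-0.011,-8.18],[0,0,-0.011,-8.18],[0,0,-0.011,-8.18]]' 0.0854
python3 -m handwheel '[[0.034,0.025,0,0],[0.034,0.025,0,0],[0.034,0.025,0,0],[0.034,0.025,0,0],[0.034,0.025,0,0],[0.034,0.025,0,0],[0.034,0.025,0,0],[0.034,0.025,0,0]]'
python3 -m handwheel '[[0.034,0.025,0,0],[0.034,0.025,0,0],[0.034,0.025,0,0],[0.034,0.025,0,0],[0.034,0.025,0,0],[0.034,0.025,0,0],[0.034,0.025,0,0],[0,0,0,0],[0,0,0,0]]'
python3 - <<'E'
from h import *
np.set_printoptions(precision=1,suppress=True)
s=r.sense();im=r.snapshot("wrist");c=cam("wrist",s)
cv2.imwrite("pics/w1.png",im[:,:,::-1]);np.savez("w1.npz",K=c[0],R=c[1],t=c[2])
print(s["time"],s["tool_pos"],s["tcp_rot"],s["ft_force"])
E
```

```text
time: 1.05
tool_pos: [169.7, -575.3, 330.3]
tcp_rot: [-180.0, -0.0, 90.4]
ft_force: [0.2, -0.0, 0.2]
finger_gap: 85.1
grip_force: 0.0
time: 1.85
tool_pos: [370.1, -301.7, 330.1]
tcp_rot: [-180.0, -0.0, 90.0]
ft_force: [1.2, -1.3, 0.4]
finger_gap: 85.3
grip_force: 0.0
time: 2.75
tool_pos: [544.3, -64.3, 329.6]
tcp_rot: [-179.9, 0.0, 90.2]
ft_force: [-0.3, -0.5, -0.1]
finger_gap: 85.4
grip_force: 0.0
2.75 [544.3 -64.3 329.6] [-179.9    0.    90.2] [-0.3 -0.5 -0.1]
```

View pics/w1.png

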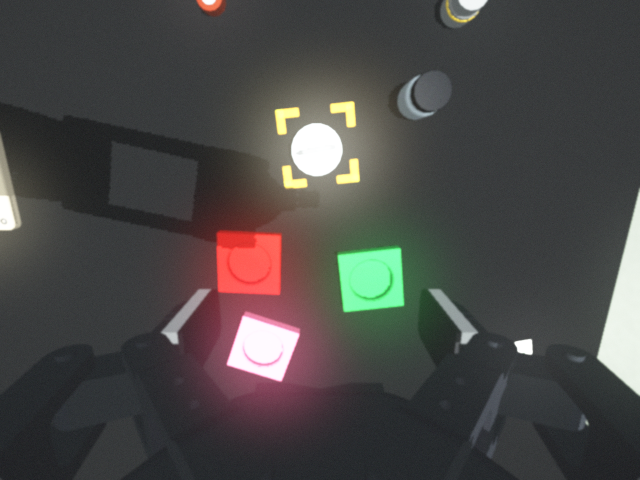

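Wrist view: the canister lid is at (317,149) inside its tape corners, with the red nest at (249,263), pink at (264,347), green at (370,279), and jar at (428,93). Next I measure the nests and lid, and crop the bail to get its yaw.

```bash
python3 - <<'E'
from h import *
np.set_printoptions(precision=1,suppress=True)
im=cv2.imread("pics/w1.png")[:,:,::-1].copy();d=np.load("w1.npz");c=(d["K"],d["R"],d["t"])
for nm,lo,hi in(("green",(50,100,60),(80,255,255)),("red",(0,200,120),(6,255,255))):
    for A,ce,ct in blobs(im,lo,hi,800):
        q=cv2.approxPolyDP(cv2.convexHull(ct),5,True)[:,0]
        rc=cv2.minAreaRect(ct);print(nm,A,ce,q.tolist(),"world16",plane(c,rc[0],14)[:2],[plane(c,p,16)[:2] for p in q])
h=cv2.cvtColor(im,cv2.COLOR_RGB2HSV);m=((h[...,2]>150)&(h[...,1]<60)).astype(np.uint8)
l,n,s,ce=0,*cv2.connectedComponentsWithStats(m)[1:2],None,None
for A,cc,ct in blobs(im,(0,0,150),(180,60,255),300):
    if 280<cc[0]<360 and 110<cc[1]<190:
        (u,v),R=cv2.minEnclosingCircle(ct);e=cv2.fitEllipse(ct);print("lid",A,cc,(u,v),R,e,plane(c,e[0],44))
# tape corners
P=[plane(c,ce,0)[:2] for A,ce,ct in blobs(im,(18,120,120),(35,255,255),80) if 250<ce[0]<380 and 80<ce[1]<200];print("tape",P,np.mean(P,0))
sc=cv2.imread("pics/scene0.png");si=cv2.imread("pics/side0.png");w=im[:,:,::-1]
z=lambda a:cv2.resize(a,(260,260),interpolation=cv2.INTER_CUBIC)
wz=np.clip((z(w[117:182,284:349]).astype(int)-170)*3,0,255).astype(np.uint8)
cv2.imwrite("pics/crop2.png",np.hstack([z(sc[232:297,273:338]),z(si[232:297,302:367]),wz]))
E
```

```text
green 4188 [372.1 278.8] [[400, 246], [410, 290], [404, 307], [377, 315], [343, 311], [337, 252]] world16 [ 625.5 -183.9] [array([ 660.6, -129.2]), array([ 679.9, -197.2]), array([ 673. , -224.8]), array([ 632.9, -238.3]), array([ 581.2, -231.8]), array([ 570.5, -138.6])]
lid 2320 [316.8 149.3] (316.79888916015625, 149.59634399414062) 28.010574340820312 ((316.780517578125, 149.30838012695312), (52.486732482910156, 54.47732162475586), 178.81625366210938) [541.3   3.8  44. ]
tape [] nan
  return _methods._mean(a, axis=axis, dtype=dtype,
  ret = ret.dtype.type(ret / rcount)
```

View pics/crop2.png

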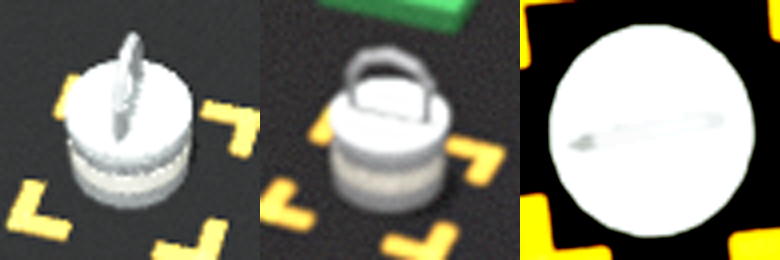

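Crop: the bail is clear in all three views. Wrist feet are ≈(298,154) and (334,147), side feet ≈(325,258) and (344,261.5), so the bail runs near world x with roughly a 10° yaw.

```bash
python3 - <<'E'
from h import *
np.set_printoptions(precision=1,suppress=True)
im=cv2.imread("pics/w1.png")[:,:,::-1].copy();d=np.load("w1.npz");c=(d["K"],d["R"],d["t"])
def yaw(a,b): v=b-a; return np.degrees(np.arctan2(v[1],v[0])),np.hypot(*v[:2]),((a+b)/2)
print("wrist",yaw(plane(c,(297.75,153.75),46),plane(c,(334,147),46)))
s=cam("side");print("side",yaw(plane(s,(325,258.2),46),plane(s,(344,261.5),46)))
# nests: pocket rims + square corners
g=cv2.cvtColor(im,cv2.COLOR_RGB2HSV)
for nm,(x0,x1,y0,y1),hl in(("green",(325,415,235,325),(45,90)),("red",(205,295,222,305),None)):
    p=g[y0:y1,x0:x1];hh=p[...,0]
    m=((hh>45)&(hh<90) if hl else ((hh<8)|(hh>172)))&(p[...,1]>120)&(p[...,2]>45)
    m=m.astype(np.uint8);n,l,st,ce=cv2.connectedComponentsWithStats(m);k=1+st[1:,4].argmax()
    ct=cv2.findContours((l==k).astype(np.uint8),cv2.RETR_EXTERNAL,cv2.CHAIN_APPROX_NONE)[0][0]
    rc=cv2.minAreaRect(ct);q=cv2.boxPoints(rc)+[x0,y0];W=np.array([plane(c,u,16)[:2] for u in q])
    print(nm,st[k,4],rc,W.tolist(),W.mean(0),[np.hypot(*(W[i]-W[i-1])) for i in range(4)])
P=[plane(c,ce,0)[:2] for A,ce,ct in blobs(im,(12,90,90),(40,255,255),60) if 250<ce[0]<380 and 80<ce[1]<210];print("tape",P,np.mean(P,0))
a=cv2.resize(im[225:325,205:415],(798,380),interpolation=2);cv2.imwrite("pics/crop3.png",a[:,:,::-1])
E
```

```text
wrist (np.float64(10.388610050466793), np.float64(45.77185664578645), array([540.1,   2.5,  46. ]))
side (np.float64(-167.37735458745382), np.float64(42.01868448458347), array([538.5,   4.1,  46. ]))
green 3613 ((46.32673645019531, 43.26732635498047), (62.48833465576172, 64.87642669677734), 84.2894058227539) [[568.8905707164239, -136.18033066106068], [661.056155827541, -126.18593954156628], [676.9487433691344, -223.3943113612192], [579.9547490956531, -234.481720908015]] [ 621.7 -180.1] [np.float64(98.92208736016144), np.float64(92.70589481108526), np.float64(98.49894360141685), np.float64(97.62563994966942)]
red 5618 ((40.0, 41.0), (82.0, 80.0), 90.0) [[384.08501693526944, -95.18813450661392], [496.5858657806265, -94.76586739530073], [493.6846503585508, -220.6314966746836], [373.3146336419943, -221.11606856202945]] [ 436.9 -157.9] [np.float64(126.38768030053065), np.float64(112.50164132331211), np.float64(125.89906149300849), np.float64(120.37099207972865)]
tape [array([578.3,  53.6]), array([498.1,  44.4]), array([587. , -27.8]), array([505.9, -35.9])] [542.3   8.5]
```

View pics/crop3.png

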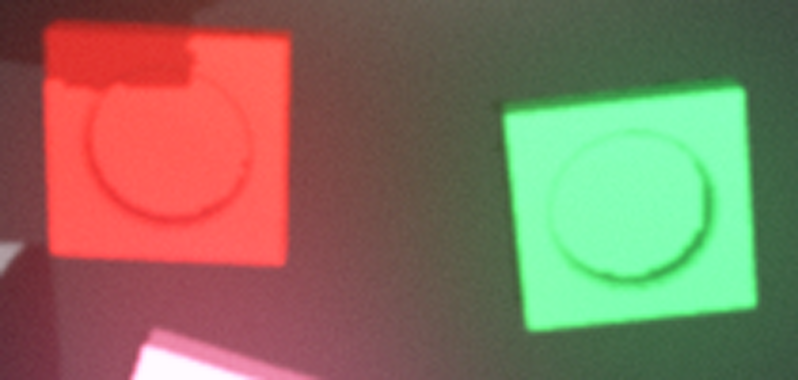

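Pocket rims: red centre ≈(249.6,263.5) px, green centre ≈(370.9,279.3) px. Next I go above the scale.

```bash
python3 -m handwheel '[[0.0495,-0.005,0.0035,0],[0.0495,-0.005,0.0035,0],[0.0495,-0.005,0.0035,0],[0.0495,-0.005,0.0035,0],[0.0495,-0.005,0.0035,0],[0.0495,-0.005,0.0035,0],[0.0495,-0.005,0.0035,0],[0.0495,-0.005,0.0035,0],[0,0,0,0],[0,0,0,0]]'
python3 - <<'E'
from h import *
np.set_printoptions(precision=1,suppress=True)
d=np.load("w1.npz");c=(d["K"],d["R"],d["t"])
print("green",plane(c,(370.9,279.3),15),"red",plane(c,(249.6,263.5),15))
q=np.array([(503,108),(745,88),(757,306),(528,331)])/3.8+[205,225];print([plane(c,u,16)[:2] for u in q],np.mean([plane(c,u,16)[:2] for u in q],0))
q=np.array([(45,30),(291,38),(286,266),(49,255)])/3.8+[205,225];print([plane(c,u,16)[:2] for u in q],np.mean([plane(c,u,16)[:2] for u in q],0))
s=r.sense();im=r.snapshot("wrist");c=cam("wrist",s)
cv2.imwrite("pics/w2.png",im[:,:,::-1]);np.savez("w2.npz",K=c[0],R=c[1],t=c[2])
print(s["time"],s["tool_pos"],s["tcp_rot"],proj(c,(503.5,331.5,216)))
for A,ce,ct in blobs(im,(12,110,90),(32,255,255),300):print(A,ce,cv2.minAreaRect(ct),plane(c,ce,216))
E
```

```text
time: 3.8
tool_pos: [503.8, 330.4, 301.9]
tcp_rot: [-180.0, 0.1, 90.1]
ft_force: [-0.7, -0.6, 0.2]
finger_gap: 85.0
grip_force: 0.0
green [ 621.3 -180.8   15. ] red [ 443.5 -156.9   15. ]
[array([ 571. , -140.7]), array([ 662.3, -132.5]), array([ 673.1, -222.4]), array([ 582.6, -233.7])] [ 622.3 -182.3]
[array([ 399.5, -110.9]), array([ 491.3, -113.6]), array([ 487., -206.]), array([ 394.2, -201.7])] [ 443.  -158.1]
3.8 [503.8 330.4 301.9] [-180.     0.1   90.1] [318.2 244.6]
```

View pics/w2.png

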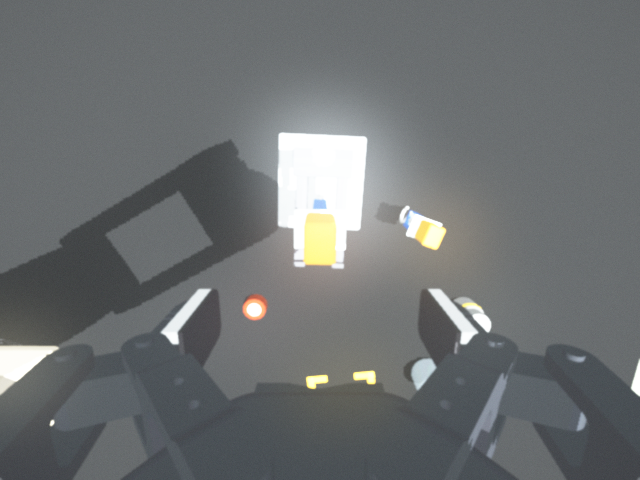

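Wrist view: the grip top is centred at ≈(320,246), within about 1 mm of where I expected it. The decoy is clear at (425,230). I descend and grip.

```bash
python3 -m handwheel '[[0.001,0.001,0.03,0],[0,0,0.03,0],[0,0,0.03,0],[0,0,0.02,0],[0,0,0.012,0],[0,0,0,0],[0,0,0,0]]'
python3 -m handwheel '[[0,0,0,0],[0,0,0,0],[0,0,0,0],[0,0,0,0],[0,0,0,0],[0,0,0,0],[0,0,0,0],[0,0,0,0],[0,0,0,0],[0,0,0,0]]' 0.01 60
```

```text
time: 4.55
tool_pos: [505.8, 331.1, 181.6]
tcp_rot: [179.9, -0.0, 90.0]
ft_force: [0.3, 0.4, 0.6]
finger_gap: 85.5
grip_force: 0.0
time: 5.55
tool_pos: [505.0, 332.0, 180.8]
tcp_rot: [180.0, -0.0, 90.1]
ft_force: [-2.0, 0.1, 4.5]
finger_gap: 23.4
grip_force: 59.6
```

```bash
python3 -m handwheel '[[0,0,-0.005,0],[0,0,-0.01,0],[0,0,0,0],[-0.015,0,0,0],[-0.025,0,0,0],[-0.025,0,0,0],[-0.025,0,0,0],[0,0,0,0]]'
python3 -m handwheel '[[-0.0325,0.0043,-0.007,0],[-0.0325,0.0043,-0.007,0],[-0.0325,0.0043,-0.007,0],[-0.0325,0.0043,-0.007,0],[-0.0325,0.0043,-0.007,0],[-0.0315,0.0043,-0.007,0],[0,0,0,-5.5],[0,0,0,-5.5],[0,0,0,0],[0,0,0,0]]'
python3 - <<'E'
from h import *
np.set_printoptions(precision=1,suppress=True)
s=r.sense();print(s["time"],s["tool_pos"],s["tcp_rot"],s["ft_force"])
im=r.snapshot("wrist")
S={n:r.snapshot(n) for n in("scene","side")}
for n in S: cv2.imwrite(f"pics/{n}1.png",S[n][:,:,::-1])
p=s["tool_pos"]; o=p-[0,0,15.5]
k={n:proj(cam(n),o-[0,0,60]).astype(int) for n in S}
print({n:(proj(cam(n),o),proj(cam(n),o-[0,0,133.5])) for n in S})
t=[cv2.resize(S[n][k[n][1]-60:k[n][1]+60,k[n][0]-80:k[n][0]+80],(400,300),interpolation=2) for n in S]
print({n:(k[n]-[80,60]) for n in S})
b=cv2.resize(im,(400,300));cv2.imwrite("pics/v4.png",np.vstack([np.hstack(t),np.hstack([b,b*0])])[:,:,::-1])
E
```

```text
time: 6.35
tool_pos: [505.0, 238.4, 194.9]
tcp_rot: [-180.0, 0.1, 89.9]
ft_force: [-0.1, 0.2, -2.4]
finger_gap: 23.2
grip_force: 59.0
time: 7.35
tool_pos: [530.8, 47.9, 237.1]
tcp_rot: [-180.0, -0.0, 100.9]
ft_force: [0.4, 0.5, -2.6]
finger_gap: 23.0
grip_force: 59.2
7.35 [530.8  47.9 237.1] [-180.    -0.   100.9] [ 0.4  0.5 -2.6]
{'scene': (array([328.6, 190.2]), array([327.5, 245.3])), 'side': (array([328.7, 197.3]), array([328.1, 255.3]))}
{'scene': array([248, 156]), 'side': array([248, 164])}
```

View pics/v4.png

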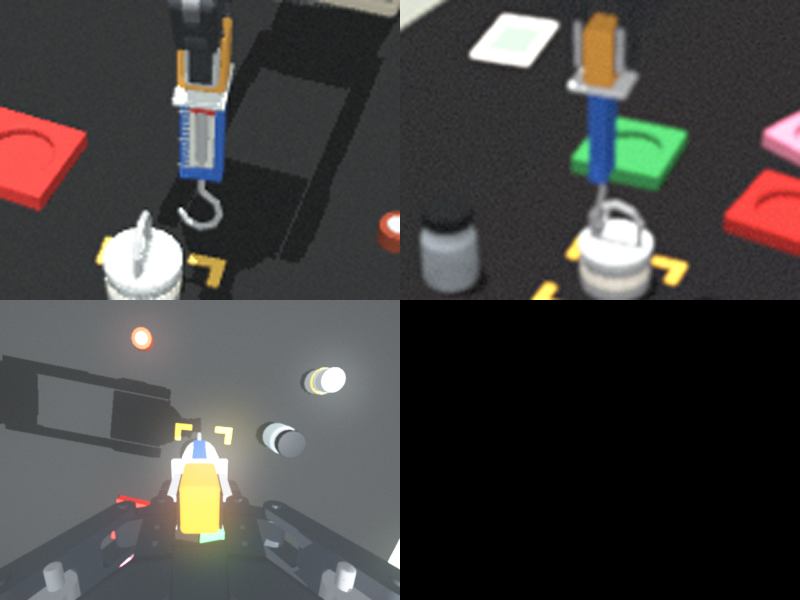

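The scale hangs true: the hook bowl is at scene (329,246), where predicted, about 45 mm short of the bail. I lower it and feed the hook in.

```bash
python3 -m handwheel '[[0,0.0006,0.01,0],[0,0,0.01,0],[0,0,0.0075,0],[0,0,0,0],[0,0,0,0]]'
python3 -m handwheel '[[-0.008,0,0,0],[-0.008,0,0,0],[-0.006,0,0,0],[0,0,0,0],[0,0,0,0],[0,0,0,0]]'
python3 - <<'E'
from h import *
np.set_printoptions(precision=1,suppress=True)
s=r.sense();print(s["time"],s["tool_pos"],s["tcp_rot"],s["ft_force"])
S={n:r.snapshot(n) for n in("scene","side")}
for n in S: cv2.imwrite(f"pics/{n}2.png",S[n][:,:,::-1])
q=s["tool_pos"]-[0,0,15.5+133.5]
k={n:proj(cam(n),q).astype(int) for n in S};print(k,{n:proj(cam(n),q) for n in S},{n:proj(cam(n),(540,3.5,82)) for n in S})
t=[cv2.resize(S[n][k[n][1]-40:k[n][1]+40,k[n][0]-40:k[n][0]+40],(400,400),interpolation=2) for n in S]
cv2.imwrite("pics/v5.png",np.hstack(t)[:,:,::-1])
E
```

```text
time: 8.0
tool_pos: [531.3, 48.0, 209.3]
tcp_rot: [-179.9, -0.0, 101.0]
ft_force: [0.5, -0.1, -1.3]
finger_gap: 23.2
grip_force: 59.2
time: 8.6
tool_pos: [535.8, 26.4, 209.8]
tcp_rot: [180.0, -0.0, 101.0]
ft_force: [-0.3, -0.7, -1.9]
finger_gap: 23.4
grip_force: 59.2
8.6 [535.8  26.4 209.8] [180.  -0. 101.] [-0.3 -0.7 -1.9]
{'scene': array([315, 253]), 'side': array([330, 260])} {'scene': array([315.9, 253.8]), 'side': array([330.7, 260. ])} {'scene': array([303.7, 244.7]), 'side': array([334.2, 245.6])}
```

View pics/v5.png

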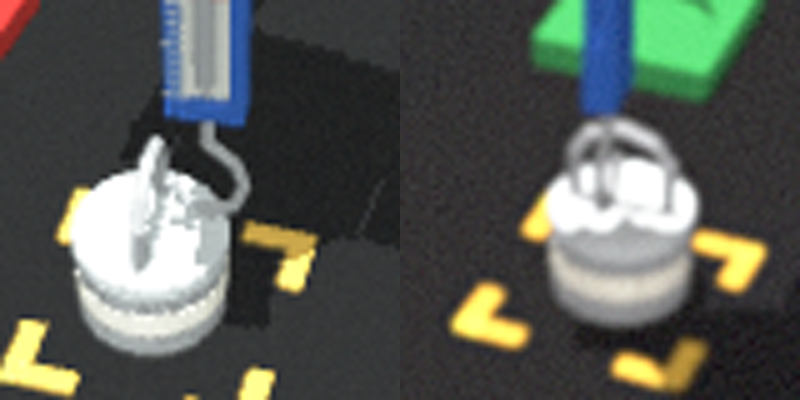

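The hook is aligned with the bail opening: hook at (605,170) in the right-hand crop, between legs at 568 and 678. I continue 23 mm and then raise.

```bash
python3 -m handwheel '[[-0.008,0,0,0],[-0.008,0,0,0],[-0.007,0,0,0],[0,0,0,0],[0,0,0,0],[0,0,0,0]]'
python3 -m handwheel '[[0,0,-0.004,0],[0,0,-0.004,0],[0,0,-0.004,0],[0,0,-0.004,0],[0,0,-0.002,0],[0,0,-0.002,0],[0,0,-0.002,0],[0,0,-0.002,0],[0,0,-0.002,0],[0,0,-0.002,0]]'
python3 -m handwheel '[[0,0,-0.002,0],[0,0,-0.002,0],[0,0,-0.002,0],[0,0,-0.002,0],[0,0,-0.001,0],[0,0,0,0],[0,0,0,0],[0,0,0,0]]'
python3 - <<'E'
from h import *
for i in range(5): print(r.sense()["ft_force"].round(2)); r.snapshot("side")
E
```

```text
time: 9.3
tool_pos: [540.2, 3.8, 209.7]
tcp_rot: [-180.0, -0.0, 101.0]
ft_force: [-0.6, -0.2, -1.1]
finger_gap: 23.3
grip_force: 59.2
time: 10.3
tool_pos: [540.1, 3.8, 237.7]
tcp_rot: [-180.0, -0.0, 101.1]
ft_force: [0.9, 1.1, -3.1]
finger_gap: 23.4
grip_force: 59.0
time: 11.1
tool_pos: [540.1, 3.8, 246.6]
tcp_rot: [-180.0, -0.0, 101.1]
ft_force: [0.2, 0.5, -6.0]
finger_gap: 23.7
grip_force: 58.9
[ 0.24  0.47 -6.03]
[-0.11  0.27 -5.51]
[ 0.65  0.56 -5.57]
[ 1.21  0.75 -5.5 ]
[-0.3  -0.21 -5.51]
```

```bash
python3 -m handwheel '[[0,0,-0.001,0],[0,0,-0.001,0],[0,0,-0.001,0],[0,0,-0.001,0],[0,0,-0.001,0],[0,0,-0.001,0],[0,0,-0.001,0],[0,0,-0.001,0],[0,0,0,0],[0,0,0,0]]'
python3 - <<'E'
from h import *
print(r.sense()["tool_pos"].round(1));f=[]
for i in range(6): f.append(r.sense()["ft_force"][2]); im=r.snapshot("scene")
print(np.round(f,2),np.mean(f))
E
python3 -m handwheel '[[0,0,-0.001,0],[0,0,-0.001,0],[0,0,-0.001,0],[0,0,-0.001,0],[0,0,-0.001,0],[0,0,-0.001,0],[0,0,-0.001,0],[0,0,-0.001,0],[0,0,0,0],[0,0,0,0]]'
python3 - <<'E'
from h import *
print(r.sense()["tool_pos"].round(1));f=[]
for i in range(6): f.append(r.sense()["ft_force"][2]); im=r.snapshot("side")
print(np.round(f,2),np.mean(f))
cv2.imwrite("pics/side3.png",im[:,:,::-1]);cv2.imwrite("pics/scene3.png",r.snapshot("scene")[:,:,::-1])
E
```

```text
time: 12.35
tool_pos: [540.2, 3.8, 254.8]
tcp_rot: [180.0, 0.0, 101.1]
ft_force: [-0.6, 0.1, -6.0]
finger_gap: 23.1
grip_force: 59.0
[540.2   3.8 254.8]
[-6.02 -6.86 -6.61 -5.07 -6.22 -6.85] -6.271245963256959
time: 13.65
tool_pos: [540.2, 3.8, 262.8]
tcp_rot: [180.0, -0.0, 101.1]
ft_force: [-0.0, -0.3, -7.0]
finger_gap: 23.6
grip_force: 59.0
[540.2   3.8 262.8]
[-7.02 -5.5  -5.55 -6.28 -6.09 -6.  ] -6.07150783107
```

```bash
python3 - <<'E'
from h import *
S={n:cv2.imread(f"pics/{n}3.png") for n in("scene","side")}
p=r.sense()["tool_pos"];o=p-[0,0,15.5];t=[]
for n in S:
    u=proj(cam(n),o-[0,0,90]).astype(int);print(n,u)
    t.append(cv2.resize(S[n][u[1]-60:u[1]+60,u[0]-40:u[0]+40],(390,585),interpolation=2))
cv2.imwrite("pics/v6.png",np.hstack(t))
K=cam("scene");print("pred pointer px per 100g 0..8 rel (top mark unknown)",[proj(K,o-[0,0,z]).round(1).tolist() for z in(0,80,133.5,133.5+22)])
E
python3 -m handwheel '[[0,0,0,0],[0,0,0,0],[0,0,0,0],[0,0,0,0],[0,0,0,0],[0,0,0,0],[0,0,0,0]]'
```

```text
scene [302 215]
side [334 214]
pred pointer px per 100g 0..8 rel (top mark unknown) [[301.2, 175.2], [302.6, 211.6], [303.4, 233.0], [303.7, 241.2]]
time: 14.7
tool_pos: [540.2, 3.8, 262.8]
tcp_rot: [180.0, -0.0, 101.0]
ft_force: [0.3, 0.6, -6.1]
finger_gap: 22.9
grip_force: 59.0
```

View pics/v6.png

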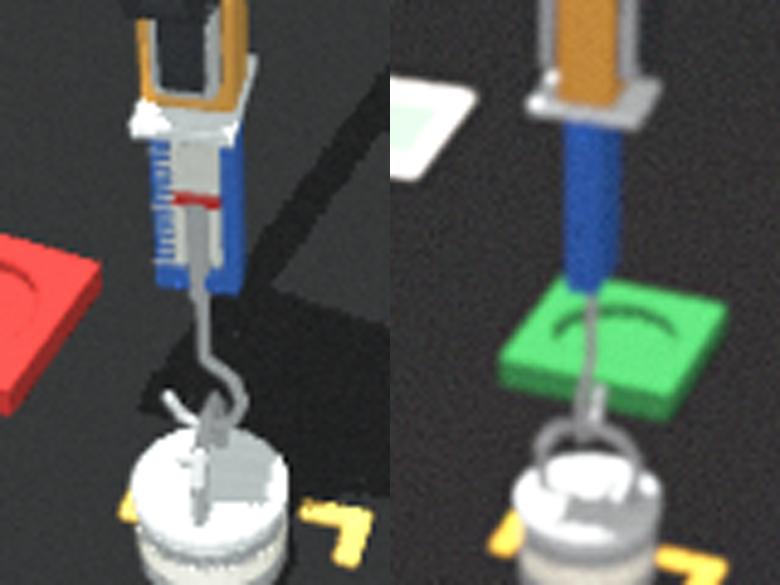

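The pointer has moved down roughly 20 mm and the force plateau gives (6.1−1.85) N ≈ 430 g. That is well under 600 g, so the canister goes to the red nest. It hangs clear and upright, on a hook bowl at crop (215,420).

```bash
python3 -m handwheel '[[0,0,-0.001,0],[0,0,-0.002,0],[0,0,-0.002,0],[0,0,-0.0025,0],[0,0,-0.0025,0],[0,0,-0.0025,0],[0,0,-0.0025,0],[0,0,-0.002,0],[0,0,-0.001,0],[0,0,0,0]]'
python3 -m handwheel '[[-0.0015,-0.0013,0,0],[-0.003,-0.0027,0,0],[-0.0045,-0.004,0,0],[-0.006,-0.0054,0,0],[-0.006,-0.0054,0,0],[-0.006,-0.0054,0,0],[-0.006,-0.0054,0,0],[-0.006,-0.0054,0,0],[-0.006,-0.0054,0,0],[-0.006,-0.0054,0,0]]' >/dev/null
python3 -m handwheel '[[-0.006,-0.0054,0,0],[-0.006,-0.0054,0,0],[-0.006,-0.0054,0,0],[-0.006,-0.0054,0,0],[-0.006,-0.0054,0,0],[-0.006,-0.0054,0,0],[-0.006,-0.0054,0,0],[-0.006,-0.0054,0,0],[-0.006,-0.0054,0,0],[-0.006,-0.0054,0,0]]' >/dev/null
python3 -m handwheel '[[-0.006,-0.0054,0,0],[-0.006,-0.0054,0,0],[-0.006,-0.0054,0,0],[-0.0045,-0.004,0,0],[-0.003,-0.0027,0,0],[-0.002,-0.002,0,0],[-0.0014,-0.0014,0,0],[0,0,0,0],[0,0,0,0],[0,0,0,0]]'
python3 -m handwheel '[[0,0,0,0],[0,0,0,0],[0,0,0,0],[0,0,0,0],[0,0,0,0],[0,0,0,0],[0,0,0,0],[0,0,0,0],[0,0,0,0],[0,0,0,0]]' >/dev/null
python3 - <<'E'
from h import *
np.set_printoptions(precision=1,suppress=True)
p=r.sense()["tool_pos"];print(p);t=[]
for n in("scene","side"):
    im=r.snapshot(n);cv2.imwrite(f"pics/{n}4.png",im[:,:,::-1])
    u=proj(cam(n),(443,-157,40)).astype(int);print(n,u-40)
    t.append(cv2.resize(im[u[1]-40:u[1]+40,u[0]-40:u[0]+40],(400,400),interpolation=2))
cv2.imwrite("pics/v7.png",np.hstack(t)[:,:,::-1])
E
```

```text
time: 15.7
tool_pos: [540.3, 3.8, 281.0]
tcp_rot: [180.0, 0.0, 101.1]
ft_force: [-0.3, 0.2, -6.4]
finger_gap: 23.4
grip_force: 59.0
time: 18.7
tool_pos: [443.3, -157.5, 280.8]
tcp_rot: [-180.0, -0.0, 101.1]
ft_force: [0.1, -0.0, -6.6]
finger_gap: 23.6
grip_force: 59.0
[ 443.3 -157.7  280.8]
scene [212 168]
side [363 197]
```

View pics/v7.png

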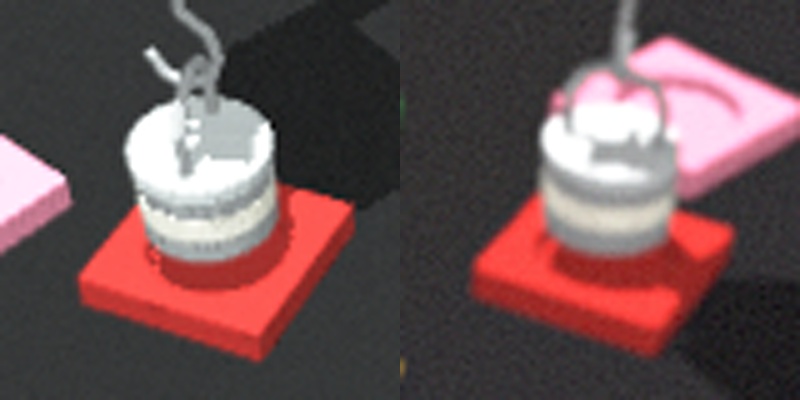

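The canister hangs level over the red nest. That was the eleventh picture, one over the limit of ten, so from here I work from numbers only. I compare lateral columns of lid and nest in both fixed views.

```bash
python3 - <<'E'
from h import *
np.set_printoptions(precision=2,suppress=True)
A=[];B=[];A2=[];B2=[]
p=r.sense()["tool_pos"]
for n in("scene","side"):
    c=cam(n);i0=cv2.imread(f"pics/{n}0.png");i4=cv2.imread(f"pics/{n}4.png")
    u=proj(c,(443,-157,10)).astype(int)
    def box(img,f,u,w=45):
        g=cv2.cvtColor(img,cv2.COLOR_BGR2HSV)[u[1]-w:u[1]+w,u[0]-w:u[0]+w].astype(int);m=f(g).astype(np.uint8)
        _,l,s,ce=cv2.connectedComponentsWithStats(m);k=1+s[1:,4].argmax();return s[k][:4]+[u[0]-w,u[1]-w,0,0],s[k][4]
    nb,_=box(i0,lambda g:((g[...,0]<7)|(g[...,0]>176))&(g[...,1]>185)&(g[...,2]>70),u)
    v=proj(c,(p[0],p[1],72)).astype(int)
    lb,a=box(i4,lambda g:(g[...,1]<70)&(g[...,2]>140),v,26)
    nx=nb[0]+(nb[2]-1)/2;lx=lb[0]+(lb[2]-1)/2
    J=lambda X:np.array([(proj(c,np.array(X)+d)-proj(c,X))[0] for d in([1,0,0],[0,1,0])])
    X=(443.3,-157.5,16);Y=(p[0],p[1],72)
    print(n,nb,nx,proj(c,X)[0],"lid",lb,lx,proj(c,Y)[0])
    A.append(J(X));B.append(nx-proj(c,X)[0]);A2.append(J(Y));B2.append(lx-proj(c,Y)[0])
    print("viewed-corner nest",plane(c,{"scene":(255.5,216.6),"side":(404,247.5)}[n],16))
print("nest",np.linalg.solve(A,B)+[443.3,-157.5],"can",np.linalg.solve(A2,B2)+p[:2],p)
E
```

```text
scene [228 224  41  16] 248.0 253.8875258095348 lid [237 171  30  49] 251.5 250.98980127193875
viewed-corner nest [ 442.87 -153.72   16.  ]
side [378 233  51  34] 403.0 402.72336206192 lid [391 202  40  46] 410.5 405.0147410695753
viewed-corner nest [ 438.77 -153.95   16.  ]
nest [ 447.48 -170.02] can [ 431.83 -162.27] [ 443.28 -157.7   280.81]
```

```bash
python3 - <<'E'
from h import *
np.set_printoptions(precision=2,suppress=True)
p=r.sense()["tool_pos"];A=[];b=[];A2=[];b2=[]
for n in("scene","side"):
    c=cam(n);i0=cv2.imread(f"pics/{n}0.png").astype(int);i4=cv2.imread(f"pics/{n}4.png").astype(int)
    u=proj(c,(443,-157,10)).astype(int)
    m=((i0[...,2]>2.5*i0[...,1])&(i0[...,2]>2.5*i0[...,0])&(i0[...,2]>60)).astype(np.uint8)
    _,l,s,_=cv2.connectedComponentsWithStats(m);k=l[u[1]+8:u[1]+14,u[0]-4:u[0]+4].max();nb=s[k]
    ct=cv2.findContours((l==k).astype(np.uint8),cv2.RETR_EXTERNAL,cv2.CHAIN_APPROX_NONE)[0][0]
    print(n,"nest",nb,cv2.approxPolyDP(cv2.convexHull(ct),3,True)[:,0].tolist())
    Y=np.array([p[0],p[1],62.]);v=proj(c,Y);runs=[]
    for y in range(int(v[1])-4,int(v[1])+16):
        row=i4[y];ok=(row.min(1)>85)&(row.max(1)-row.min(1)<0.22*row.max(1))
        x0=x1=int(v[0])
        while ok[x0-1] or ok[x0-2]:x0-=1
        while ok[x1+1] or ok[x1+2]:x1+=1
        runs.append((x0,x1))
    print([(a+b_)/2 for a,b_ in runs],[b_-a+1 for a,b_ in runs],"pred",v[0], "width",62*c[0][0,0]/(c[1]@Y+c[2])[2])
E
```

```text
scene nest [ 228  199   55   41 1407] [[247, 199], [282, 209], [264, 239], [228, 227]]
[251.5, 251.5, 251.0, 251.5, 251.5, 251.5, 252.0, 252.0, 252.0, 252.5, 252.5, 252.5, 252.5, 253.0, 253.0, 253.5, 253.5, 253.5, 253.0, 253.0] [30, 30, 31, 30, 30, 30, 29, 29, 29, 28, 28, 28, 28, 27, 27, 26, 26, 26, 25, 23] pred 251.51113940939777 width 28.797901472804444
side nest [ 377  232   53   36 1199] [[393, 232], [429, 243], [414, 267], [377, 254]]
[410.0, 404.0, 408.5, 407.5, 404.0, 404.0, 404.5, 404.0, 403.5, 403.5, 404.5, 405.0, 405.0, 404.5, 404.0, 404.0, 404.0, 404.0, 404.5, 405.0] [39, 27, 36, 34, 27, 27, 28, 27, 28, 28, 26, 27, 27, 26, 25, 23, 23, 23, 22, 21] pred 404.6041806420157 width 27.21285583133015
```

```bash
python3 - <<'E'
from h import *
from scipy.optimize import least_squares
def cols(x,n):
    a=np.radians(x[2]);R=np.array([[np.cos(a),-np.sin(a)],[np.sin(a),np.cos(a)]]);c=cam(n)
    P=[proj(c,[*(R@[i*45,j*45]+x[:2]),16]) for i in(-1,1) for j in(-1,1)]
    P=np.array(P);return P[P[:,0].argmin()],P[P[:,0].argmax()],P[P[:,1].argmin()]
obs={"scene":((227.6,np.nan),(282.6,np.nan),(247,198.7)),"side":((376.7,np.nan),(429.6,np.nan),(393,231.7))}
f=lambda x:[(q-np.array(o))[k] for n in obs for q,o,k in zip(cols(x,n),obs[n],(0,0,1))]
s=least_squares(f,[443,-157,-2]);print(s.x,s.fun)
E
```

```text
[ 441.10243277 -154.96946279   -4.92601452] [-0.48273264  0.19128796 -0.52966641  0.12733647 -0.4633894   0.649868  ]
```

The two estimates of the offset still needed differ slightly: (-1,0) mm from the wrist view and (-2.8,+1.9) mm from the fixed views. I take the middle, which is inside the chamfer's capture range, and lower slowly while watching the force.

```bash
python3 -m handwheel '[[0.0007,-0.0008,0.002,0],[0.0007,-0.0009,0.002,0],[0,0,0.002,0],[0,0,0.002,0],[0,0,0.002,0],[0,0,0.001,0],[0,0,0.001,0],[0,0,0,0],[0,0,0,0],[0,0,0,0]]'
python3 -m handwheel '[[0,0,0.0015,0],[0,0,0.0015,0],[0,0,0.0015,0],[0,0,0.0015,0],[0,0,0.0015,0],[0,0,0.0015,0],[0,0,0.0015,0],[0,0,0.0015,0],[0,0,0,0],[0,0,0,0]]'
python3 -m handwheel '[[0,0,0.001,0],[0,0,0.001,0],[0,0,0.001,0],[0,0,0.001,0],[0,0,0.001,0],[0,0,0.001,0],[0,0,0.001,0],[0,0,0.001,0],[0,0,0,0],[0,0,0,0]]'
python3 - <<'E'
from h import *
s=r.sense();f=[]
for i in range(8): f.append(r.sense()["ft_force"]); im=r.snapshot("scene" if i<7 else "side"); i==6 and cv2.imwrite("pics/scene5.png",im[:,:,::-1])
cv2.imwrite("pics/side5.png",im[:,:,::-1])
print(s["time"],s["tool_pos"].round(1),np.mean(f,0).round(2))
E
```

```text
time: 20.8
tool_pos: [441.4, -156.7, 268.9]
tcp_rot: [180.0, 0.0, 101.1]
ft_force: [-0.2, -0.6, -5.8]
finger_gap: 22.9
grip_force: 59.1
time: 21.8
tool_pos: [441.3, -156.6, 256.8]
tcp_rot: [-180.0, -0.0, 101.1]
ft_force: [0.3, 0.2, -5.7]
finger_gap: 23.4
grip_force: 59.1
time: 22.8
tool_pos: [441.3, -156.7, 248.8]
tcp_rot: [180.0, 0.0, 101.1]
ft_force: [-0.5, 0.6, -5.6]
finger_gap: 23.3
grip_force: 59.2
22.8 [ 441.3 -156.7  248.8] [-0.36  0.54 -4.77]
```

The force dropped 1.3 N, where about 1.5 N is expected if seated and 3.4 N if caught on the rim, so it is in the pocket. I lower to unload and clear the bail.

```bash
python3 -m handwheel '[[0,0,0.002,0],[0,0,0.002,0],[0,0,0.002,0],[0,0,0.002,0],[0,0,0.002,0],[0,0,0.002,0],[0,0,0.002,0],[0,0,0.001,0],[0,0,0,0],[0,0,0,0]]'
python3 - <<'E'
from h import *
f=[]
for i in range(6): f.append(r.sense()["ft_force"]); r.snapshot("scene")
print(np.mean(f,0).round(2))
E
python3 -m handwheel '[[0,0,0.002,0],[0,0,0.002,0],[0,0,0.002,0],[0,0,0.002,0],[0,0,0.002,0],[0,0,0.002,0],[0,0,0.002,0],[0,0,0.002,0],[0,0,0.002,0],[0,0,0.0003,0]]'
python3 -m handwheel '[[0,0,0,0],[0,0,0,0]]' >/dev/null
python3 - <<'E'
from h import *
f=[]
for i in range(6): f.append(r.sense()["ft_force"]); im=r.snapshot("scene")
s2=r.snapshot("side");cv2.imwrite("pics/scene6.png",im[:,:,::-1]);cv2.imwrite("pics/side6.png",s2[:,:,::-1])
p=r.sense()["tool_pos"];print(p,np.mean(f,0).round(2))
for n,c0 in(("scene",im),("side",s2)):
    i4=c0.astype(int);c=cam(n);Y=np.array([p[0],p[1],38.]);v=proj(c,Y);o=[]
    for y in range(int(v[1])-6,int(v[1])+12):
        row=i4[y];ok=(row.min(1)>85)&(row.max(1)-row.min(1)<0.22*row.max(1));x0=x1=int(v[0])
        while ok[x0-1] or ok[x0-2]:x0-=1
        while ok[x1+1] or ok[x1+2]:x1+=1
        o.append((y,(x0+x1)/2,x1-x0+1))
    print(n,"pred",v,o)
E
```

```text
time: 24.2
tool_pos: [441.5, -156.7, 234.0]
tcp_rot: [180.0, 0.0, 101.1]
ft_force: [0.5, 0.2, -2.9]
finger_gap: 23.4
grip_force: 59.7
[ 0.3   0.33 -1.97]
time: 25.5
tool_pos: [441.2, -156.6, 215.2]
tcp_rot: [-180.0, -0.0, 101.1]
ft_force: [-0.1, -1.5, -1.7]
finger_gap: 23.1
grip_force: 59.7
[ 441.34901907 -156.64321344  215.53015196] [ 0.23 -0.06 -1.84]
scene pred [253.55964651 208.54656999] [(202, 253.5, 28), (203, 253.5, 30), (204, 253.5, 30), (205, 253.5, 30), (206, 253.0, 29), (207, 253.0, 29), (208, 253.5, 28), (209, 253.5, 28), (210, 254.0, 27), (211, 254.5, 28), (212, 254.5, 28), (213, 255.0, 27), (214, 255.0, 27), (215, 255.0, 27), (216, 255.0, 27), (217, 255.0, 27), (218, 255.5, 26), (219, 255.0, 25)]
side pred [404.25490011 238.74975748] [(232, 404.0, 27), (233, 403.5, 28), (234, 404.0, 29), (235, 404.5, 28), (236, 405.5, 28), (237, 405.5, 28), (238, 405.5, 28), (239, 405.0, 25), (240, 404.5, 24), (241, 404.0, 25), (242, 404.0, 25), (243, 404.0, 25), (244, 404.0, 25), (245, 404.0, 25), (246, 403.5, 26), (247, 404.0, 25), (248, 404.0, 25), (249, 404.5, 24)]
```

The scale is unloaded (−1.84 N, its own weight) and the hook is centred in the bail. I back out along tool +x.

```bash
python3 -m handwheel '[[0.004,0,0,0],[0.005,0,0,0],[0.006,0,0,0],[0.006,0,0,0],[0.006,0,0,0],[0.006,0,0,0],[0.006,0,0,0],[0.008,0,0,0],[0.008,0,0,0],[0,0,0,0]]'
python3 -m handwheel '[[0.01,0,-0.01,0],[0.01,0,-0.02,0],[0.01,0,-0.02,5.5],[0,0,0,5.5],[0,0,0,0],[0,0,0,0]]'
python3 - <<'E'
from h import *
s=r.sense();print(s["tool_pos"],s["tcp_rot"])
im=r.snapshot("scene");s2=r.snapshot("side")
for n,c0 in(("scene",im),("side",s2)):
    a=cv2.imread(f"pics/{n}6.png")[:,:,::-1];c=cam(n);v=proj(c,(441.5,-156.5,20)).astype(int)
    sl=np.s_[v[1]-4:v[1]+18,v[0]-25:v[0]+25]
    print(n,"lower canister+nest change",np.abs(a[sl].astype(int)-c0[sl]).mean(), cv2.phaseCorrelate(*[np.float64(cv2.cvtColor(np.ascontiguousarray(q[sl]),cv2.COLOR_RGB2GRAY)) for q in(a,c0)]))
    cv2.imwrite(f"pics/{n}7.png",c0[:,:,::-1])
E
```

```text
time: 27.05
tool_pos: [430.7, -101.6, 215.5]
tcp_rot: [180.0, -0.0, 101.1]
ft_force: [0.8, 0.3, -1.4]
finger_gap: 23.3
grip_force: 59.7
time: 27.65
tool_pos: [424.9, -73.0, 265.6]
tcp_rot: [-180.0, 0.0, 90.2]
ft_force: [-0.3, -0.5, -1.6]
finger_gap: 23.0
grip_force: 59.9
[424.9200831  -73.03949807 265.64116882] [-1.79996530e+02  1.25967296e-03  9.02164347e+01]
scene lower canister+nest change 1.3727272727272728 ((-0.04330606920673574, 0.010721398237443225), 1.0053362155269208)
side lower canister+nest change 7.837575757575758 ((0.11356405983195117, -0.2575480494284328), 0.9399293582837763)
```

The canister did not move during unhooking. I return to the stand.

```bash
python3 -m handwheel '[[0.02,0.005,0,0],[0.04,0.01,0,0],[0.04,0.01,0,0],[0.04,0.01,0,0],[0.04,0.01,0,0],[0.04,0.01,0,0],[0.04,0.01,0,0],[0.032,0.01,0,0],[0.02,0.005,0,0],[0,0,0,0.2]]'
python3 -m handwheel '[[0,0,0.02,0],[0,0,0.025,0],[0,0,0.02,0],[0,0,0.0055,0],[0,0,0,0],[0,0,0,0]]'
```

```text
time: 28.75
tool_pos: [504.5, 241.0, 264.3]
tcp_rot: [-179.9, -0.0, 90.1]
ft_force: [-0.7, -0.6, -2.4]
finger_gap: 23.4
grip_force: 59.7
time: 29.35
tool_pos: [505.3, 238.6, 196.1]
tcp_rot: [179.9, -0.0, 89.8]
ft_force: [-0.2, -0.5, -1.6]
finger_gap: 23.3
grip_force: 59.5
```

Slide in 93 mm, lower 15 mm, and release.

```bash
python3 -m handwheel '[[0.015,0,0,0],[0.015,0,0,0],[0.015,0,0,0],[0.015,0,0,0],[0.015,0,0,0],[0.012,0,0,0],[0.0062,0,0,0],[0,0,0,0],[0,0,0,0]]'
python3 -m handwheel '[[0,0,0.005,0],[0,0,0.004,0],[0,0,0.003,0],[0,0,0.002,0],[0,0,0,0],[0,0,0,0]]'
```

```text
time: 30.25
tool_pos: [505.0, 331.8, 194.8]
tcp_rot: [-180.0, 0.0, 89.9]
ft_force: [-0.1, -0.9, -2.0]
finger_gap: 23.4
grip_force: 59.7
time: 30.85
tool_pos: [505.0, 332.0, 180.9]
tcp_rot: [180.0, -0.0, 89.8]
ft_force: [0.6, -0.4, -1.2]
finger_gap: 23.4
grip_force: 59.7
```

```bash
python3 -m handwheel '[[0,0,0,0],[0,0,0,0],[0,0,0,0],[0,0,0,0],[0,0,0,0],[0,0,0,0],[0,0,0,0],[0,0,0,0]]' 0.0854
python3 -m handwheel '[[0,0,-0.01,0],[0,0,-0.02,0],[0,0,-0.03,0],[0,0,-0.03,0],[0,0,-0.03,0],[0,0,0,0],[0,0,0,0],[0,0,0,0],[0,0,0,0],[0,0,0,0]]'
python3 - <<'E'
from h import *
np.set_printoptions(precision=1,suppress=True)
B={}
for n in("scene","side"):
    im=r.snapshot(n);cv2.imwrite(f"pics/{n}8.png",im[:,:,::-1]);a=cv2.imread(f"pics/{n}0.png")[:,:,::-1].copy()
    for k,i in(("before",a),("after",im)):
        print(n,k,[(A,ce,cv2.boundingRect(ct)) for A,ce,ct in blobs(i,(12,120,80),(30,255,255),250) if A<2000 and (ce[0]>450 if n=="scene" else ce[0]<270)])
    c=cam(n);v=proj(c,(441.5,-156.5,20)).astype(int);sl=np.s_[v[1]-25:v[1]+18,v[0]-25:v[0]+25]
    b=cv2.imread(f"pics/{n}7.png")[:,:,::-1];print("can change",np.abs(b[sl].astype(int)-im[sl]).mean())
    for nm,X in(("jar",(679,73,40)),("lens",(710,170,25)),("spec",(413,182,9))):
        v=proj(c,X).astype(int);sl=np.s_[v[1]-15:v[1]+15,v[0]-12:v[0]+12];print(nm,np.abs(a[sl].astype(int)-im[sl]).mean())
E
```

```text
time: 31.65
tool_pos: [505.0, 332.0, 181.0]
tcp_rot: [-180.0, 0.0, 89.9]
ft_force: [0.6, 0.5, -0.4]
finger_gap: 85.4
grip_force: 0.0
time: 32.65
tool_pos: [504.5, 331.8, 299.7]
tcp_rot: [-179.9, 0.1, 89.9]
ft_force: [0.2, 0.6, -0.1]
finger_gap: 85.3
grip_force: 0.0
scene before [(686, array([505., 235.]), (491, 219, 29, 33)), (279, array([471.7, 316.5]), (462, 306, 21, 23))]
scene after [(700, array([504.9, 235.4]), (491, 219, 29, 33)), (283, array([471.7, 316.4]), (462, 305, 21, 24))]
can change 1.208062015503876
jar 1.6430555555555555
lens 1.2837962962962963
spec 1.7097222222222221
side before [(804, array([253.1, 298.9]), (239, 281, 28, 38)), (317, array([207.3, 307.9]), (198, 297, 19, 23))]
side after [(789, array([252.5, 299.3]), (239, 281, 28, 39)), (320, array([207.3, 307.8]), (198, 297, 19, 23))]
can change 4.066201550387597
jar 5.667129629629629
lens 5.570833333333334
spec 4.76712962962963
```

The grip is back at its starting pixels, the canister is unchanged since unhooking, and the bystanders have not moved. Handing in.

```bash
python3 -c "
from bench import r
print(r.hand_in())"
```

```text
the job is handed in; nothing more can be done
None
```

I handed the job in at about 33 s: the canister weighed about 430 g, so I seated it in the red nest, unhooked it and hung the scale back on its stand; hand-in gave no verdict, my checks at the end were by numbers only, and I viewed 11 pictures, one over the limit of 10.

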